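# Nudge a lens into its cell and clip it in

## Task

Without gripping or lifting anything, push the black ring-mounted lens along the top of the aluminium lens mount with your fingertips until it drops over the edge into the round brass-floored cell and lies flat on its floor. Then push the black knob of the red clip round until it stops, so that the clip lies over the lens. Leave all the other things on the bench where they are.

Things in the scene. Friction and masses are not known exactly. Their poses are not given: they have to be found in the camera images.
- aux_lens: Lens in a black ring: a loose disc 48.5 mm in diameter and 17 mm thick, about 70 g, lying flat on the mount's top. Origin: centre of its underside, z up.
- lens_mount: Fixed light-grey aluminium plate, 140 mm along its own x, 210 mm along its own y, 26 mm high, standing on the worktop. Origin: centre of its underside, z up. Its flat smooth top holds the round cell and the clip; the lens starts on the half towards its own -y.
- cell (a point): Centre of the cell's mouth, level with the plate's top, on the plate at its own (0, +20) mm. The cell is a round recess with upright walls, 53 mm in diameter and 12 mm deep, with a brass floor; the lens seated in it has its underside 12 mm below this point and its top 5 mm above the plate's top. Axes as the plate's.
- clip (a joint): Swing angle of the red clip about its upright pivot, rad. 0: it points along the plate's +x, clear of the cell. It turns clockwise seen from above to a hard stop at 1.57, where it points along the plate's -y, over the lens. It stays where it is left (light friction, about 1.5 N at the knob); push the knob square to the arm and follow it round, since a push far from square may jam by friction.
- clip_pivot (a point): Top of the clip's pivot, on the plate at its own (0, +70) mm, 15 mm above the plate's top. The red clip arm is 14 mm wide and 4 mm thick, reaches 39 mm from the pivot, and its underside is 7 mm above the plate's top (2 mm above a seated lens; an unseated lens blocks it).
- clip_knob (a point): Top centre of the clip's upright black knob: 10 mm in diameter, 26 mm tall above the arm, 32 mm from the pivot axis; its top is 37 mm above the plate's top.
- spare_eyepiece: Black eyepiece, 38 mm across, 47 mm tall, standing beside the mount, loose; to be left alone. Origin: centre of its underside.
- stopper: Red rubber stopper, 27 mm across, 24 mm tall, loose; to be left alone. Origin: centre of its underside.
- lens_brush: Red brush lying flat, 130 mm long, 13 mm thick, its length along its own y, loose; to be left alone. Origin: centre of its underside.
- screwdriver: Yellow-handled screwdriver lying flat, 134 mm long, 22 mm thick, its length along its own y, loose; to be left alone. Origin: centre of its underside.
- coverslip_box: Small pale blue box, 33x33x16 mm, loose; to be left alone. Origin: centre of its underside.
- beaker_50: Small glass beaker, 48 mm across, 59 mm tall, loose; to be left alone. Origin: centre of its underside.
- flask_50: Small conical flask, 51 mm across, 84 mm tall, loose; to be left alone. Origin: centre of its underside.
Things that resemble listed ones, but are neither listed nor needed, are in the scene too. What is meant by the aux_lens is not pink, and is the larger of those in its own colour.

How it is judged:
On the way, in this order (a step that is already met when the one before it is completed fails the run):
1. the lens lies flat on the floor of the cell, the clip not yet over it (horizontal distance between aux_lens and cell below 0.004 m and z of aux_lens in the frame of cell below -0.01 m and angle between aux_lens's own z axis and vertical below 0.06 rad and value of joint clip below 0.8 rad), for 0.2 s.
2. the clip is swung over the seated lens (horizontal distance between aux_lens and cell below 0.004 m and z of aux_lens in the frame of cell below -0.01 m and angle between aux_lens's own z axis and vertical below 0.06 rad and value of joint clip above 1.4 rad), for 0.2 s.
At the end, for the whole second after the job is handed in: The lens lies flat on the cell's floor (within 4 mm of the cell's centre, its underside at least 10 mm below the plate's top, tilted less than 0.06 rad), at rest, and the clip stands over it at 1.4 rad or more (stop at 1.57) (all of step 2 and linear speed of aux_lens below 0.02 m/s); the robot touches nothing.
It fails at once if the lens is lifted off the mount (its underside's centre more than 5 mm above the top) (z of aux_lens in the frame of cell above 0.005 m).
It fails at once if the lens is tipped up on edge (over 0.6 rad) (angle between aux_lens's own z axis and vertical above 0.6 rad).
It fails at once if another thing on the bench is shifted by more than 20 mm (distance of any of spare_eyepiece, stopper, lens_brush, screwdriver, coverslip_box, beaker_50, flask_50 from where it was at the start of the episode above 0.02 m).
It also fails if it takes over 45 s, if anything falls off the work surface, if the arm or the gripper's body presses on something with over 40 N, if the wrist force passes 120 N, or if a joint passes its speed limit or range.

## Robot

A 6-joint arm with a two-finger parallel gripper is mounted at the origin on a cart in front of the work surface, level with it; the furniture and walls round the work are solid. World frame = base frame: x ahead of the robot, y to its left, z up, the work surface at z = 0. Lengths are in m, angles in rad, forces in N, time in s.
With the tool pointing down it reaches from about 0.15 to 0.775 m from the base axis. Payload 6.1 kg.
Tool frame: the origin (TCP) lies midway between the tips of the shut fingers; the grasp point (between the pads) lies 19 mm behind it; z points along the fingers, y is the line along which they close (so a half turn about z gives the same grasp; the last joint's range is limited). The gripper opens to 85 mm and grips with 20 to 120 N. Pads are 22 mm wide; open, the fingers measure 114 mm over their backs; the gripper's body (76 mm by 85 mm) begins 54 mm behind the grasp point. The pads swing forward as they close: fully open they stand 13 mm farther back than shut.
Start: joints at [1.347, 0.126, -0.04, 1.405, 0, 1.571], TCP at [0.117, 0.512, 0.231] pointing down, gripper open.
Joint ranges: [-2.72, 2.72], [-0.95, 1.95], [-1.27, 1.35], [-1.78, 2.02], [-1.46, 1.47], [-3.14, 3.14]. Speed limits (rad/s): [2.39, 2.39, 3.01, 3.14, 3.14, 3.14].

## Interface

Orientations are given as a unit quaternion [x, y, z, w].
In Python, from plant import env gives the robot as it stands. The module is installed in compiled form; this text tells all that it offers.
- The arm moves only by the shell command python3 -m crank 'ROWS'. ROWS is JSON, a list of rows, each an object with "xyz": the shift along the tool's x, y, z in mm, a list of three; "rot": the turn, a rotation vector about the tool's x, y, z in rad, a list of three; "hand": the closure, from 0 (fully open) to 1 (shut). A call has 1 to 20 rows; each row shifts and turns the commanded pose from where the row before left it, along the tool's axes as they then stand; what a row does not reach is not made up. A row lasts 1/10 s, in which the tool goes at most 50 mm and 8.59 degrees, less where a joint would pass 70% of its speed; a pose out of reach is approached as far as the arm can. A call with a gripper value outside its range is refused whole. The fingers move at their own pace and stop on an object; the grip force is fixed at half the most. Time passes only in rows, so rows that do not move let the fingers close. It gives the time, the measured TCP pose, the force, the opening and the grip force at its end, in the units of the state.
- env.read_state(): the state, without advancing time (a new reading comes with each control period).
- env.camera(name): name is "side" or "top"; returns a dict with "pixels" (384x512x3 uint8, red, green, blue), "K" (3x3 intrinsics, pixels), "k1" (the pictures are not rectified: a ray, as slopes to the right and down, at radius r is drawn at 1 + k1 r^2 times it, then the intrinsics apply), "R" (3x3) and "t" (3): a world point X has camera coordinates R X + t. Camera axes: x right, y down, z forward; pixel columns grow to the right and rows downward; lengths in m; the calibration is good to about 2 mm. A picture is of the moment at which its call begins. There is no depth.
- env.job_done(): hands the job in; it is judged then, once.
The state is a dict: "clock": time; "q": joint angles; "qd": joint speeds; "effort": joint torques, N m; "tcp_pos": TCP position; "tcp_rot": TCP orientation; "ft_force": force on the tool from outside, world axes, zero at the start; "wrist_torque": the same for the moment, N m; "width": opening from 0.0 (shut) to 1.0 (fully open); "finger_force": force on a finger pad.
Only numpy, scipy, OpenCV 4.12 (cv2) and the standard library are available. Lean on these libraries where they do the work, as an engineer would, in place of code of your own. Each camera call takes 0.05 s, during which the arm holds its last target. There are 200 camera calls.

## Working session

There is one attempt and no reset: what is moved stays moved. The work goes in short steps, Python scripts to look and compute and a shell command to move; the robot and the scene stay as the last step left them, time stands still between calls to the robot, and variables do not carry over. Pictures are saved under pics/ and viewed, at most 10 in all, crops included, and the job is handed in when it is done.

```bash
mkdir -p pics; cat > h.py <<'E'
import numpy as np, cv2
from plant import env
def snap(n,f):
    c=env.camera(n); cv2.imwrite(f,c['pixels'][:,:,::-1]); return c
def ray(c,u,v):
    K=c['K'];d=np.array([(u-K[0,2])/K[0,0],(v-K[1,2])/K[1,1]]);s=d.copy()
    for _ in range(30): s=d/(1+c['k1']*(s@s))
    R=np.array(c['R']);return -R.T@c['t'], R.T@np.array([s[0],s[1],1])
def at(c,u,v,z):
    o,d=ray(c,u,v);return o+d*(z-o[2])/d[2]
def proj(c,X):
    p=np.array(c['R'])@X+c['t'];s=p[:2]/p[2];s=s*(1+c['k1']*(s@s));K=c['K'];return np.array([K[0,0]*s[0]+K[0,2],K[1,1]*s[1]+K[1,2]])
E
python3 - <<'E'
from h import *
import pickle
C={n:snap(n,f'pics/{n}0.png') for n in('top','side')}
pickle.dump(C,open('c0.pkl','wb'))
for n in C: print(n,C[n]['K'][0],C[n]['k1'],ray(C[n],256,192))
print(env.read_state())
E
```

```text
top [408.70800744   0.         252.17832887] -0.12213981178651592 (array([ 0.42171472, -0.00920612,  1.19510365]), array([ 0.14165936, -0.03302795, -0.98941541]))
side [479.39039951   0.         255.05018999] -0.008763262933633165 (array([ 0.66388712, -1.14244603,  0.74022096]), array([-0.06021151,  0.86656328, -0.49544925]))
{'clock': 0.1, 'q': array([ 1.34699059e+00,  1.26337715e-01, -4.05170125e-02,  1.40535049e+00,
       -5.32224390e-05,  1.57082289e+00]), 'qd': array([ 0.00026064, -0.0006656 ,  0.00118814, -0.00018124,  0.00025574,
        0.0003443 ]), 'effort': array([ 2.01158560e-03, -4.36906171e+01,  3.53604484e+01,  1.38136567e-02,
        2.24967389e-04, -1.20480513e-05]), 'tcp_pos': array([0.11645725, 0.51156178, 0.23059227]), 'tcp_rot': array([ 1.11682620e-01,  9.93743677e-01, -7.03012049e-04, -5.22109728e-05]), 'ft_force': array([ 0.3731945 , -1.04425488,  0.54738335]), 'wrist_torque': array([-0.022214  , -0.02403119,  0.0103745 ]), 'finger_force': 0.0, 'width': 0.9989472794635206}
```

View pics/top0.png

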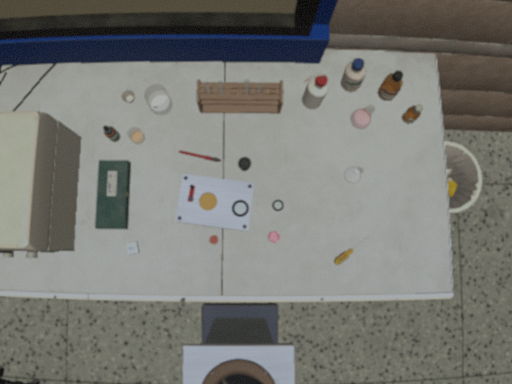

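View pics/side0.png

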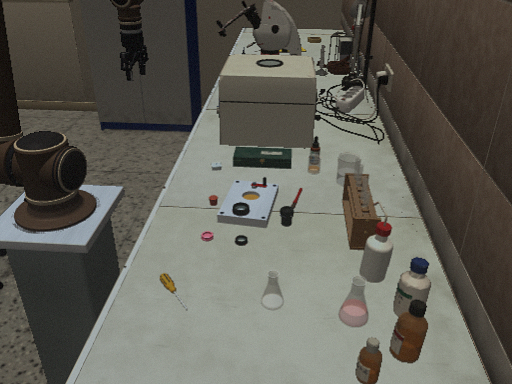

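The top view shows the mount with corner screws at about (185,178), (250,185), (245,227) and (179,218), the cell at (208,201) and the red clip at (191,193). There are three ring candidates: a black ring on the mount at (240,208), a smaller black ring on the bench at (278,205), and a pink ring on the bench at (274,237). The one at (240,208) fits: it is black, the larger of the two black ones, and lies on the mount. I'll confirm it in an enlarged crop.

```bash
python3 - <<'E'
from h import *
a=cv2.imread('pics/top0.png')[145:250,165:295]
cv2.imwrite('pics/crop1.png',cv2.resize(a,None,fx=5.7,fy=5.7,interpolation=cv2.INTER_CUBIC))
E
```

```text
(no output)
```

View pics/crop1.png

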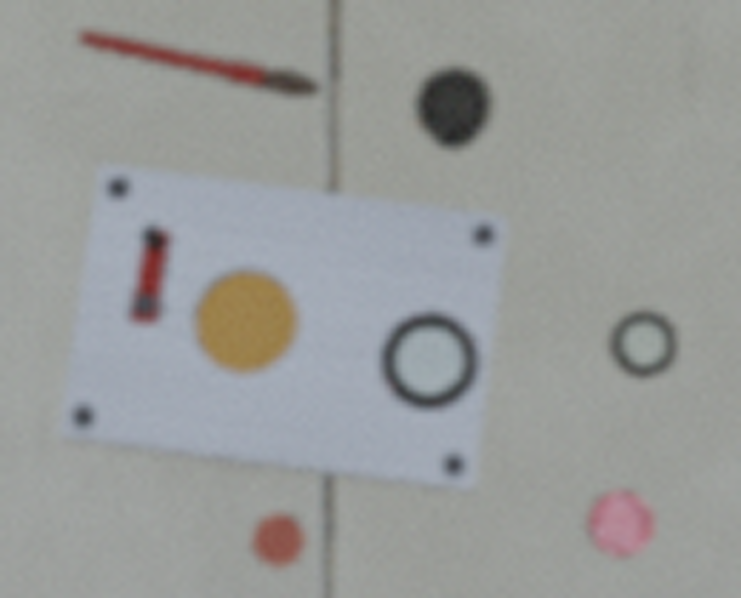

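Confirmed: the mount's ring at crop (430,361) is about 95 px across, against about 66 px for the bench ring. The pink ring is ruled out by colour. The knob is at crop (155,240) and the pivot at (145,305).

```bash
cat >> h.py <<'E'
def cornersfit(c,quad,z=.026):
    # quad: pixel corners, -> plate centre/yaw by least squares on known 140x210 rectangle
    from scipy.optimize import least_squares
    L=np.array([[.07,.105],[.07,-.105],[-.07,-.105],[-.07,.105]])
    W=np.array([at(c,*q,z)[:2] for q in quad])
    f=lambda p:((np.array([[np.cos(p[2]),-np.sin(p[2])],[np.sin(p[2]),np.cos(p[2])]])@L.T).T+p[:2]-W).ravel()
    s=least_squares(f,[*W.mean(0),0]); return s.x,np.abs(s.fun).max(),W
def blob(m):
    n,l,s,ce=cv2.connectedComponentsWithStats(m.astype(np.uint8)); i=1+np.argmax(s[1:,4]); return ce[i],s[i]
E
python3 - <<'E'
from h import *
import pickle
C=pickle.load(open('c0.pkl','rb'))
c=C['top'];k=lambda x,y:(165+(x+.5)/5.7-.5,145+(y+.5)/5.7-.5)
p,e,W=cornersfit(c,[k(100,166),k(506,217),k(475,488),k(63,437)]);print('plate',p,e)
R=np.array([[np.cos(p[2]),-np.sin(p[2])],[np.sin(p[2]),np.cos(p[2])]])
P=lambda x,y:p[:2]+R@[x,y]
print('cell pred',P(0,.02),'pivot',P(0,.07),'knob',P(.032,.07))
im=c['pixels'].astype(int);b=im[...,0]-im[...,2]
m=np.zeros(b.shape,bool);m[185:215,195:222]=1
ce,s=blob(m&(b>40));print('gold',ce,s,at(c,*ce,.014))
print('knob',at(c,*k(155,238),.063),'pivot',at(c,*k(145,303),.041))
g=im.sum(2);m[:]=0;m[196:222,228:252]=1
mm=m&(g<330)
cn=cv2.findContours(mm.astype(np.uint8),cv2.RETR_EXTERNAL,cv2.CHAIN_APPROX_NONE)[0]
(x,y),r=cv2.minEnclosingCircle(max(cn,key=len));print('lens',x,y,r)
w=at(c,x,y,.043);print(w,'plate frame',R.T@(w[:2]-p[:2]), 'diam',np.linalg.norm(at(c,x+r,y,.043)-at(c,x-r,y,.043)))
s=C['side']
for n,X in dict(cell=[*P(0,.02),.026],lens=[w[0],w[1],.043],knob=[*P(.032,.07),.063]).items(): print(n,proj(s,np.array(X)))
for n,q in dict(eye=(455,105),stop=(279,540)).items(): print(n,at(c,*k(*q),.03))
a=s['pixels'][170:245,200:310,::-1]
cv2.imwrite('pics/crop2.png',cv2.resize(a,None,fx=7,fy=7,interpolation=cv2.INTER_CUBIC))
E
```

```text
plate [ 0.56003498  0.07066033 -0.11617789] 0.0013351731141811596
cell pred [0.56235332 0.09052551] pivot [0.56814915 0.14018846] knob [0.59993344 0.13647912]
gold [207.75       201.00909091] [200 193  17  17 220] [0.56357768 0.09168576 0.014     ]
knob [0.5988129  0.13302354 0.063     ] pivot [0.56939085 0.14002197 0.041     ]
lens 239.90908813476562 207.86363220214844 8.136968612670898
[ 0.54104485 -0.0021212   0.043     ] plate frame [-0.01042553 -0.07449218] diam 0.046066000062079636
cell [250.6661652  194.47403622]
lens [240.32721686 205.37086443]
knob [264.37048668 176.82530772]
eye [ 0.67359788 -0.01429389  0.03      ]
stop [0.45237281 0.07217916 0.03      ]
```

View pics/crop2.png

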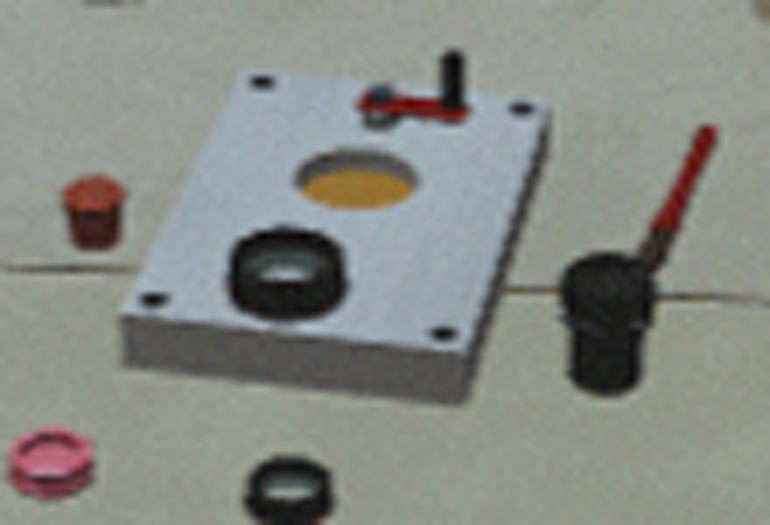

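Side crop: the mouth of the cell is at crop (357,180) and the top of the lens at (288,262), both within about 2 px of what the top view predicts. The stopper, pink ring and eyepiece stand clear of the mount. My plan is to cradle the lens between two part-open fingertips and push along about 77°. First I'll travel high to a spot behind the lens.

```bash
python3 -m crank '[{"xyz":[-10,-8,0],"rot":[0,0,0],"hand":0.65},{"xyz":[-20,-17,0],"rot":[0,0,0],"hand":0.65},{"xyz":[-28,-24,0],"rot":[0,0,0],"hand":0.65},{"xyz":[-28,-24,0],"rot":[0,0,0],"hand":0.65},{"xyz":[-28,-24,0],"rot":[0,0,0],"hand":0.65},{"xyz":[-28,-24,0],"rot":[0,0,0],"hand":0.65},{"xyz":[-28,-24,0],"rot":[0,0,0],"hand":0.65},{"xyz":[-28,-24,0],"rot":[0,0,0],"hand":0.65},{"xyz":[-28,-24,0],"rot":[0,0,0],"hand":0.65},{"xyz":[-28,-24,0],"rot":[0,0,0],"hand":0.65},{"xyz":[-28,-24,0],"rot":[0,0,0],"hand":0.65},{"xyz":[-28,-24,0],"rot":[0,0,0],"hand":0.65},{"xyz":[-28,-24,0],"rot":[0,0,0],"hand":0.65},{"xyz":[-28,-24,0],"rot":[0,0,0],"hand":0.65},{"xyz":[-28,-24,0],"rot":[0,0,0],"hand":0.65},{"xyz":[-28,-24,0],"rot":[0,0,0],"hand":0.65},{"xyz":[-28,-24,0],"rot":[0,0,0],"hand":0.65},{"xyz":[-28,-24,0],"rot":[0,0,0],"hand":0.65},{"xyz":[-28,-24,0],"rot":[0,0,0],"hand":0.65},{"xyz":[-22,-20,0],"rot":[0,0,0],"hand":0.65}]'
python3 -m crank '[{"xyz":[0,0,0],"rot":[0,0,0.1313],"hand":0.65},{"xyz":[0,0,0],"rot":[0,0,0.1313],"hand":0.65},{"xyz":[0,0,0],"rot":[0,0,0.1313],"hand":0.65},{"xyz":[0,0,0],"rot":[0,0,0.1313],"hand":0.65},{"xyz":[0,0,0],"rot":[0,0,0.1313],"hand":0.65},{"xyz":[0,0,0],"rot":[0,0,0.1313],"hand":0.65},{"xyz":[0,0,0],"rot":[0,0,0.1313],"hand":0.65},{"xyz":[0,0,0],"rot":[0,0,0.1313],"hand":0.65},{"xyz":[0,0,0],"rot":[0,0,0.1313],"hand":0.65},{"xyz":[0,0,0],"rot":[0,0,0.1313],"hand":0.65},{"xyz":[0,0,0],"rot":[0,0,0.1313],"hand":0.65},{"xyz":[0,0,0],"rot":[0,0,0.1313],"hand":0.65},{"xyz":[0,0,0],"rot":[0,0,0],"hand":0.65}]'
cat >> h.py <<'E'
def st():
    from scipy.spatial.transform import Rotation as Ro
    s=env.read_state();M=Ro.from_quat(s['tcp_rot']).as_matrix()
    print('t',s['clock'],'tcp',s['tcp_pos'].round(4),'F',s['ft_force'].round(1),'w',round(s['width'],3),'q',s['q'].round(2),'\nxaxis',M[:,0].round(3),'z',M[:,2].round(3));return s['tcp_pos'],M
E
python3 -c "
from h import *
st()"
```

```text
clock: 2.1
tcp_pos: [0.5311, -0.0494, 0.231]
tcp_rot: [0.112, 0.994, -0.0, -0.0]
ft_force: [0.3, 1.1, 0.5]
width: 0.35
finger_force: 0.0
clock: 3.4
tcp_pos: [0.5301, -0.0476, 0.2312]
tcp_rot: [0.783, 0.622, -0.0, -0.0]
ft_force: [0.6, -0.4, 0.3]
width: 0.348
finger_force: 0.0
t 3.4 tcp [ 0.5301 -0.0476  0.2312] F [ 0.6 -0.4  0.3] w 0.348 q [-0.09  0.14 -0.02  1.41 -0.    1.71] 
xaxis [ 0.227  0.974 -0.   ] z [-0.001 -0.    -1.   ]
```

```bash
python3 -m crank '[{"xyz":[0,0,15],"rot":[0,0,0],"hand":0.65},{"xyz":[0,0,30],"rot":[0,0,0],"hand":0.65},{"xyz":[-5,0,35],"rot":[0,0,0],"hand":0.65},{"xyz":[0,0,35],"rot":[0,0,0],"hand":0.65},{"xyz":[0,0,35],"rot":[0,0,0],"hand":0.65},{"xyz":[0,0,27],"rot":[0,0,0],"hand":0.65},{"xyz":[0,0,15],"rot":[0,0,0],"hand":0.65},{"xyz":[0,0,0],"rot":[0,0,0],"hand":0.65},{"xyz":[0,0,0],"rot":[0,0,0],"hand":0.65}]'
python3 - <<'E'
from h import *
p,M=st()
c=snap('side','pics/s1.png');t=snap('top','pics/t1.png')
print(proj(c,p),proj(t,p))
A=c['pixels'][165:235,195:285,::-1];B=t['pixels'][170:240,190:280,::-1]
cv2.imwrite('pics/crop3.png',cv2.resize(np.hstack([A,B]),None,fx=4.4,fy=6.6*4.4/6.6,interpolation=cv2.INTER_CUBIC))
E
```

```text
clock: 4.3
tcp_pos: [0.5295, -0.0521, 0.0397]
tcp_rot: [0.783, 0.622, -0.0, -0.0]
ft_force: [0.4, 0.2, 0.3]
width: 0.35
finger_force: 0.0
t 4.3 tcp [ 0.5295 -0.0521  0.0397] F [0.4 0.2 0.3] w 0.35 q [-0.1   0.21 -0.37  0.99 -0.    1.7 ] 
xaxis [ 0.225  0.974 -0.   ] z [-0. -0. -1.]
[234.22567177 215.76953369] [257.51194824 212.10952881]
```

View pics/crop3.png

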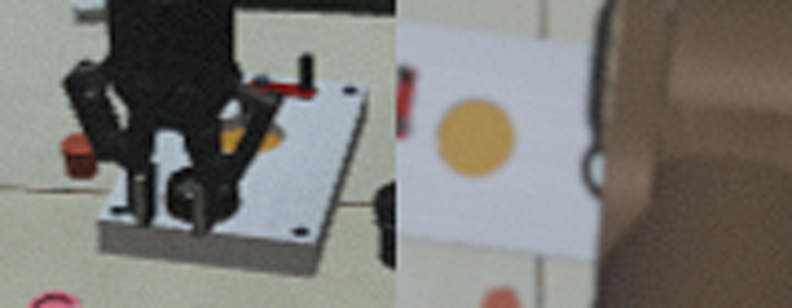

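Fingertips at full-image (227,216) and (240.5,218) straddle the line behind the lens, at about the commanded height. Next I'll lower them to about 3–4 mm above the plate, slowly.

```bash
python3 -m crank '[{"xyz":[0,0,5],"rot":[0,0,0],"hand":0.65},{"xyz":[0,0,4],"rot":[0,0,0],"hand":0.65},{"xyz":[0,0,1],"rot":[0,0,0],"hand":0.65},{"xyz":[0,0,0],"rot":[0,0,0],"hand":0.65}]'
python3 -m crank '[{"xyz":[4,0,0],"rot":[0,0,0],"hand":0.65},{"xyz":[4,0,0],"rot":[0,0,0],"hand":0.65},{"xyz":[4,0,0],"rot":[0,0,0],"hand":0.65},{"xyz":[4,0,0],"rot":[0,0,0],"hand":0.65},{"xyz":[4,0,0],"rot":[0,0,0],"hand":0.65},{"xyz":[4,0,0],"rot":[0,0,0],"hand":0.65},{"xyz":[4,0,0],"rot":[0,0,0],"hand":0.65},{"xyz":[4,0,0],"rot":[0,0,0],"hand":0.65},{"xyz":[4,0,0],"rot":[0,0,0],"hand":0.65},{"xyz":[4,0,0],"rot":[0,0,0],"hand":0.65},{"xyz":[4,0,0],"rot":[0,0,0],"hand":0.65},{"xyz":[0,0,0],"rot":[0,0,0],"hand":0.65}]'
python3 - <<'E'
from h import *
p,M=st();print('rel cell in tool axes',(M.T@(np.array([.5630,.0911,.026])-p)))
c=snap('side','pics/s2.png');t=snap('top','pics/t2.png')
A=c['pixels'][165:235,195:285,::-1];B=t['pixels'][170:240,190:280,::-1]
cv2.imwrite('pics/crop4.png',cv2.resize(np.hstack([A,B]),None,fx=4.4,fy=4.4,interpolation=cv2.INTER_CUBIC))
E
```

```text
clock: 4.8
tcp_pos: [0.5295, -0.0519, 0.0291]
tcp_rot: [0.783, 0.622, -0.0, -0.0]
ft_force: [0.4, 0.4, 0.5]
width: 0.349
finger_force: 0.0
clock: 6.0
tcp_pos: [0.5398, -0.0084, 0.0293]
tcp_rot: [0.783, 0.622, 0.0, -0.0]
ft_force: [-0.0, 1.0, 0.7]
width: 0.344
finger_force: 0.0
t 6.0 tcp [ 0.5398 -0.0084  0.0293] F [-0.   1.   0.7] w 0.344 q [-0.02  0.23 -0.37  0.97  0.    1.78] 
xaxis [0.226 0.974 0.   ] z [ 0.  0. -1.]
rel cell in tool axes [0.10220913 0.00013322 0.00331792]
```

View pics/crop4.png

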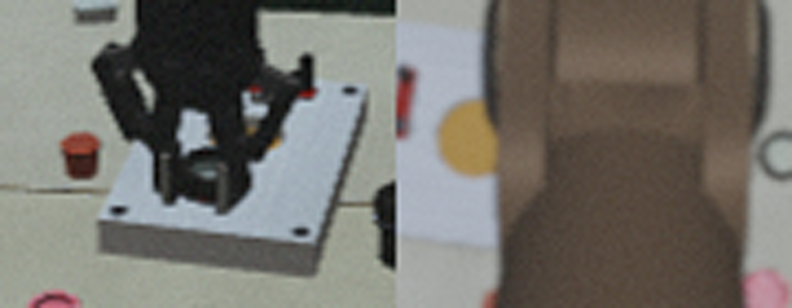

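The lens sits cradled between the fingertips, with its top at crop (205,170), and is moving with them. I'll continue to the cell, slowing near the edge.

```bash
python3 -m crank '[{"xyz":[4,0,0],"rot":[0,0,0],"hand":0.65},{"xyz":[4,0,0],"rot":[0,0,0],"hand":0.65},{"xyz":[4,0,0],"rot":[0,0,0],"hand":0.65},{"xyz":[4,0,0],"rot":[0,0,0],"hand":0.65},{"xyz":[4,0,0],"rot":[0,0,0],"hand":0.65},{"xyz":[4,0,0],"rot":[0,0,0],"hand":0.65},{"xyz":[4,0,0],"rot":[0,0,0],"hand":0.65},{"xyz":[4,0,0],"rot":[0,0,0],"hand":0.65},{"xyz":[4,0,0],"rot":[0,0,0],"hand":0.65},{"xyz":[4,0,0],"rot":[0,0,0],"hand":0.65},{"xyz":[3,0,0],"rot":[0,0,0],"hand":0.65},{"xyz":[3,0,0],"rot":[0,0,0],"hand":0.65},{"xyz":[3,0,0],"rot":[0,0,0],"hand":0.65},{"xyz":[3,0,0],"rot":[0,0,0],"hand":0.65},{"xyz":[3,0,0],"rot":[0,0,0],"hand":0.65},{"xyz":[3,0,0],"rot":[0,0,0],"hand":0.65},{"xyz":[3,0,0],"rot":[0,0,0],"hand":0.65},{"xyz":[2,0,0],"rot":[0,0,0],"hand":0.65},{"xyz":[2,0,0],"rot":[0,0,0],"hand":0.65},{"xyz":[0,0,0],"rot":[0,0,0],"hand":0.65}]'
python3 - <<'E'
from h import *
p,M=st();print('rel cell in tool axes',(M.T@(np.array([.5630,.0911,.026])-p)))
c=snap('side','pics/s3.png')
A=c['pixels'][160:230,200:310,::-1]
cv2.imwrite('pics/crop5.png',cv2.resize(A,None,fx=7,fy=7,interpolation=cv2.INTER_CUBIC))
E
```

```text
clock: 8.1
tcp_pos: [0.5545, 0.0547, 0.0293]
tcp_rot: [0.783, 0.622, 0.0, -0.0]
ft_force: [-0.2, -0.4, -0.1]
width: 0.349
finger_force: 0.0
t 8.1 tcp [0.5545 0.0547 0.0293] F [-0.2 -0.4 -0.1] w 0.349 q [ 0.1   0.26 -0.33  0.98  0.    1.9 ] 
xaxis [0.226 0.974 0.   ] z [ 0.  0. -1.]
rel cell in tool axes [3.74084992e-02 8.54698213e-05 3.28225643e-03]
```

View pics/crop5.png

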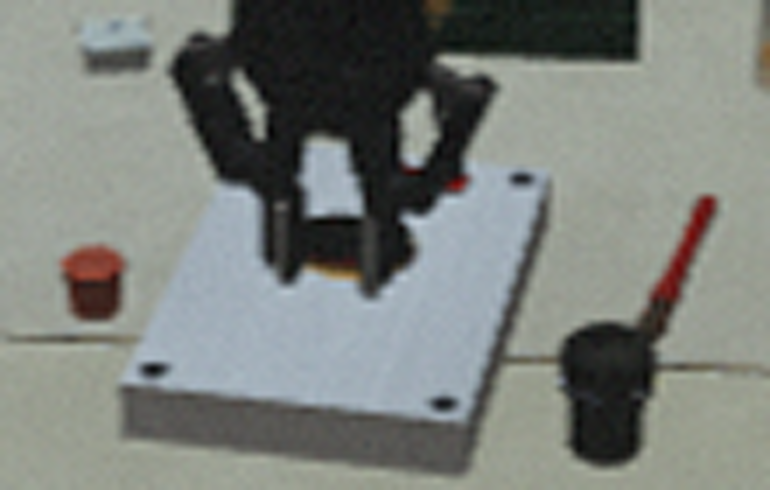

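Brass shows on the near side of the lens at crop (335,268), and there is no contact force, so the lens has entered the cell. I'll back off to look at it.

```bash
python3 -m crank '[{"xyz":[-5,0,0],"rot":[0,0,0],"hand":0.65},{"xyz":[-10,0,-5],"rot":[0,0,0],"hand":0.65},{"xyz":[-20,0,-15],"rot":[0,0,0],"hand":0.65},{"xyz":[-30,0,-20],"rot":[0,0,0],"hand":0.65},{"xyz":[-30,0,-20],"rot":[0,0,0],"hand":0.65},{"xyz":[-25,0,-10],"rot":[0,0,0],"hand":0.65},{"xyz":[0,0,0],"rot":[0,0,0],"hand":0.65}]'
python3 - <<'E'
from h import *
p,M=st()
c=snap('side','pics/s4.png');t=snap('top','pics/t4.png')
A=c['pixels'][170:235,210:300,::-1];B=t['pixels'][170:235,170:260,::-1]
cv2.imwrite('pics/crop6.png',cv2.resize(np.hstack([A,B]),None,fx=4.4,fy=4.4,interpolation=cv2.INTER_CUBIC))
m=np.zeros((384,512),bool);m[185:218,192:224]=1
mm=m&(t['pixels'].astype(int).sum(2)<300)
cn=cv2.findContours(mm.astype(np.uint8),cv2.RETR_EXTERNAL,cv2.CHAIN_APPROX_NONE)[0]
(x,y),r=cv2.minEnclosingCircle(max(cn,key=len));print('ring',x,y,r,at(t,x,y,.031))
E
```

```text
clock: 8.85
tcp_pos: [0.5274, -0.0657, 0.1016]
tcp_rot: [0.784, 0.62, 0.001, 0.001]
ft_force: [0.7, 0.6, 1.4]
width: 0.353
finger_force: 0.0
t 8.85 tcp [ 0.5274 -0.0657  0.1016] F [0.7 0.6 1.4] w 0.353 q [-0.12  0.17 -0.28  1.12 -0.    1.68] 
xaxis [ 0.231  0.973 -0.   ] z [ 0.003 -0.001 -1.   ]
ring 208.7987060546875 200.55844116210938 8.032605171203613 [0.56285342 0.08724887 0.031     ]
```

View pics/crop6.png

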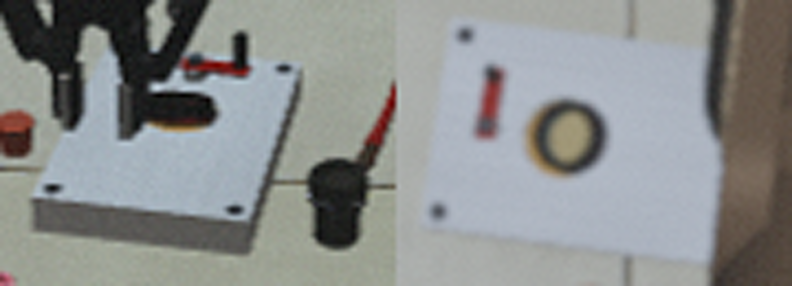

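In the top view the ring sits offset towards -y with brass showing on the left, so the lens may be tilted on the near edge. I'll raise the hand out of view and compare the images with outlines of a seated lens.

```bash
python3 -m crank '[{"xyz":[-10,0,-25],"rot":[0,0,0],"hand":0.65},{"xyz":[0,0,-40],"rot":[0,0,0],"hand":0.65},{"xyz":[0,0,-40],"rot":[0,0,0],"hand":0.65},{"xyz":[0,0,-25],"rot":[0,0,0],"hand":0.65},{"xyz":[0,0,0],"rot":[0,0,0],"hand":0.65}]'
python3 - <<'E'
from h import *
c=snap('side','pics/s5.png');t=snap('top','pics/t5.png')
a=np.linspace(0,2*np.pi,200)
rows=[]
for cam,(x0,y0) in((c,(231,180)),(t,(188,186))):
    A=cv2.resize(cam['pixels'][y0:y0+30,x0:x0+40,::-1],None,fx=10,fy=10,interpolation=cv2.INTER_CUBIC);B=A.copy()
    for r,z,col in((.0265,.026,(0,0,255)),(.02425,.031,(0,255,0)),(.0265,.014,(255,0,0))):
        P=[((proj(cam,np.array([.5630+r*np.cos(u),.0911+r*np.sin(u),z]))-[x0,y0]+.5)*10).astype(int) for u in a]
        cv2.polylines(B,[np.array(P,np.int32)],True,col,1)
    rows.append(np.hstack([A,B]))
cv2.imwrite('pics/crop7.png',np.vstack(rows))
E
```

```text
clock: 9.45
tcp_pos: [0.5265, -0.0717, 0.2327]
tcp_rot: [0.783, 0.622, 0.002, 0.002]
ft_force: [0.5, -0.1, -0.5]
width: 0.347
finger_force: 0.0
```

View pics/crop7.png

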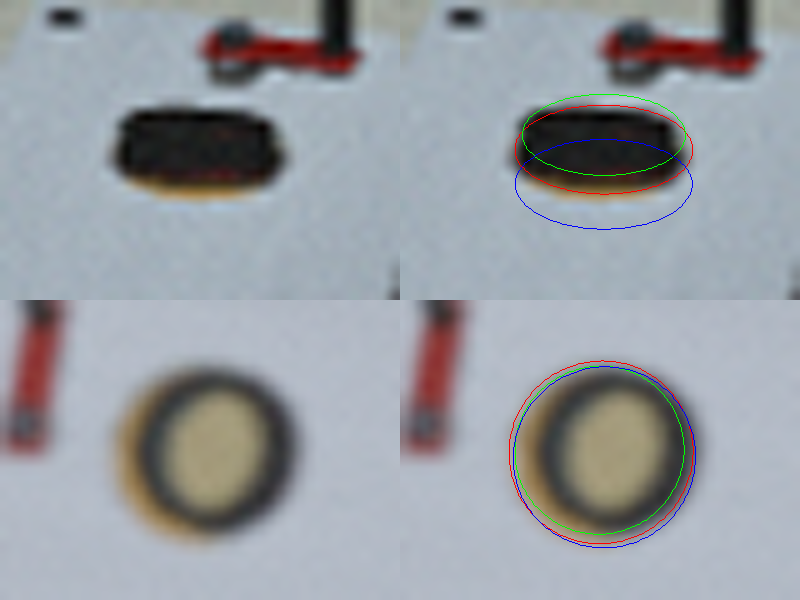

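The lens is tilted: its front is down in the cell and its rear rests on the near edge, with brass visible under it in the side view at crop (200,190). I need to push the rear on by about 8 mm more. I'll go back to the same line, 1 mm lower.

```bash
python3 -m crank '[{"xyz":[15,0,25],"rot":[0,0,0],"hand":0.65},{"xyz":[30,0,40],"rot":[0,0,0],"hand":0.65},{"xyz":[30,0,40],"rot":[0,0,0],"hand":0.65},{"xyz":[20,0,40],"rot":[0,0,0],"hand":0.65},{"xyz":[5,0,30],"rot":[0,0,0],"hand":0.65},{"xyz":[0,0,15],"rot":[0,0,0],"hand":0.65},{"xyz":[0,0,8],"rot":[0,0,0],"hand":0.65},{"xyz":[0,0,3],"rot":[0,0,0],"hand":0.65},{"xyz":[0,0,0],"rot":[0,0,0],"hand":0.65}]'
python3 -m crank '[{"xyz":[5,0,0],"rot":[0,0,0],"hand":0.65},{"xyz":[5,0,0],"rot":[0,0,0],"hand":0.65},{"xyz":[5,0,0],"rot":[0,0,0],"hand":0.65},{"xyz":[5,0,0],"rot":[0,0,0],"hand":0.65},{"xyz":[5,0,0],"rot":[0,0,0],"hand":0.65},{"xyz":[3,0,0],"rot":[0,0,0],"hand":0.65},{"xyz":[2,0,0],"rot":[0,0,0],"hand":0.65},{"xyz":[0,0,0],"rot":[0,0,0],"hand":0.65}]'
python3 -m crank '[{"xyz":[1,0,0],"rot":[0,0,0],"hand":0.65},{"xyz":[1,0,0],"rot":[0,0,0],"hand":0.65},{"xyz":[1,0,0],"rot":[0,0,0],"hand":0.65},{"xyz":[1,0,0],"rot":[0,0,0],"hand":0.65},{"xyz":[0,0,0],"rot":[0,0,0],"hand":0.65},{"xyz":[0,0,0],"rot":[0,0,0],"hand":0.65}]'
python3 - <<'E'
from h import *
p,M=st();print('rel cell in tool axes',(M.T@(np.array([.5630,.0911,.026])-p)))
c=snap('side','pics/s6.png')
E
```

```text
clock: 10.45
tcp_pos: [0.5473, 0.025, 0.028]
tcp_rot: [0.783, 0.622, -0.0, -0.0]
ft_force: [0.9, 0.3, 0.3]
width: 0.352
finger_force: 0.0
clock: 11.25
tcp_pos: [0.5544, 0.0545, 0.0282]
tcp_rot: [0.783, 0.622, -0.0, -0.0]
ft_force: [-0.1, 0.4, 0.7]
width: 0.351
finger_force: 0.0
clock: 11.85
tcp_pos: [0.5552, 0.0582, 0.0283]
tcp_rot: [0.783, 0.622, -0.0, -0.0]
ft_force: [-0.1, 0.4, -0.8]
width: 0.35
finger_force: 0.1
t 11.85 tcp [0.5552 0.0582 0.0283] F [-0.1  0.4 -0.8] w 0.35 q [ 0.1   0.26 -0.32  0.98  0.    1.9 ] 
xaxis [0.227 0.974 0.   ] z [-0.  0. -1.]
rel cell in tool axes [0.03378735 0.00011545 0.00227003]
```

```bash
python3 -m crank '[{"xyz":[1,0,0],"rot":[0,0,0],"hand":0.65},{"xyz":[1,0,0],"rot":[0,0,0],"hand":0.65},{"xyz":[1,0,0],"rot":[0,0,0],"hand":0.65},{"xyz":[0,0,0],"rot":[0,0,0],"hand":0.65}]'
python3 -m crank '[{"xyz":[1,0,0],"rot":[0,0,0],"hand":0.65},{"xyz":[1,0,0],"rot":[0,0,0],"hand":0.65},{"xyz":[0,0,0],"rot":[0,0,0],"hand":0.65}]'
python3 - <<'E'
from h import *
c=snap('side','pics/s7.png');p,M=st();print('rel cell in tool axes',(M.T@(np.array([.5630,.0911,.026])-p)))
for f in('s5','s6','s7'):
    im=cv2.imread(f'pics/{f}.png').astype(int)[185:205,236:264]
    print(f,'brass px',((im[...,2]-im[...,0])>45).sum(),'dark rows',[(y+185,int((im[y].sum(1)<150).sum())) for y in range(20)])
E
```

```text
clock: 12.3
tcp_pos: [0.5561, 0.0613, 0.0283]
tcp_rot: [0.783, 0.622, 0.0, -0.0]
ft_force: [-0.7, -0.1, 0.1]
width: 0.351
finger_force: 0.0
clock: 12.6
tcp_pos: [0.5564, 0.0631, 0.0283]
tcp_rot: [0.783, 0.622, -0.0, 0.0]
ft_force: [-0.0, -0.4, -0.5]
width: 0.351
finger_force: 0.2
t 12.65 tcp [0.5564 0.0631 0.0283] F [-0.8 -0.2  0.1] w 0.346 q [ 0.11  0.27 -0.32  0.98 -0.    1.91] 
xaxis [ 0.227  0.974 -0.   ] z [ 0. -0. -1.]
rel cell in tool axes [2.87489457e-02 4.79378632e-05 2.30296097e-03]
s5 brass px 24 dark rows [(185, 1), (186, 1), (187, 0), (188, 0), (189, 0), (190, 0), (191, 10), (192, 15), (193, 14), (194, 15), (195, 16), (196, 16), (197, 13), (198, 0), (199, 0), (200, 0), (201, 0), (202, 0), (203, 0), (204, 0)]
s6 brass px 3 dark rows [(185, 18), (186, 18), (187, 16), (188, 13), (189, 10), (190, 9), (191, 16), (192, 17), (193, 17), (194, 17), (195, 18), (196, 17), (197, 15), (198, 9), (199, 3), (200, 1), (201, 0), (202, 0), (203, 0), (204, 0)]
s7 brass px 2 dark rows [(185, 19), (186, 18), (187, 15), (188, 12), (189, 8), (190, 6), (191, 12), (192, 15), (193, 15), (194, 11), (195, 10), (196, 9), (197, 15), (198, 10), (199, 1), (200, 0), (201, 0), (202, 0), (203, 0), (204, 0)]
```

No force, and the signature in the image has changed. I'll back off and check the lens numerically from the top.

```bash
python3 -m crank '[{"xyz":[-5,0,0],"rot":[0,0,0],"hand":0.65},{"xyz":[-10,0,-5],"rot":[0,0,0],"hand":0.65},{"xyz":[-20,0,-15],"rot":[0,0,0],"hand":0.65},{"xyz":[-30,0,-30],"rot":[0,0,0],"hand":0.65},{"xyz":[-40,0,-40],"rot":[0,0,0],"hand":0.65},{"xyz":[-25,0,-40],"rot":[0,0,0],"hand":0.65},{"xyz":[0,0,-30],"rot":[0,0,0],"hand":0.65},{"xyz":[0,0,0],"rot":[0,0,0],"hand":1}]'
python3 - <<'E'
from h import *
p,M=st()
c=snap('side','pics/s8.png');t=snap('top','pics/t8.png')
a=np.linspace(0,2*np.pi,200)
rows=[]
for cam,(x0,y0) in((c,(231,180)),(t,(188,186))):
    A=cv2.resize(cam['pixels'][y0:y0+30,x0:x0+40,::-1],None,fx=10,fy=10,interpolation=cv2.INTER_CUBIC);B=A.copy()
    for r,z,col in((.0265,.026,(0,0,255)),(.02425,.031,(0,255,0))):
        P=[((proj(cam,np.array([.5630+r*np.cos(u),.0911+r*np.sin(u),z]))-[x0,y0]+.5)*10).astype(int) for u in a]
        cv2.polylines(B,[np.array(P,np.int32)],True,col,1)
    rows.append(np.hstack([A,B]))
cv2.imwrite('pics/crop8.png',np.vstack(rows))
m=np.zeros((384,512),bool);m[185:218,192:224]=1
mm=m&(t['pixels'].astype(int).sum(2)<300)
cn=cv2.findContours(mm.astype(np.uint8),cv2.RETR_EXTERNAL,cv2.CHAIN_APPROX_NONE)[0]
k=max(cn,key=len);(x,y),r=cv2.minEnclosingCircle(k);print('ring',x,y,r,at(t,x,y,.031),cv2.fitEllipse(k))
for f in('t5','t8','s5','s8'):
    i=cv2.imread(f'pics/{f}.png').astype(int)[185:218,192:264 if f[0]=='s' else 224];print(f,((i[...,2]-i[...,0])>45).sum())
E
```

```text
clock: 13.45
tcp_pos: [0.5297, -0.0608, 0.189]
tcp_rot: [0.784, 0.621, 0.003, 0.003]
ft_force: [0.3, 0.1, -1.1]
width: 0.196
finger_force: 0.0
t 13.45 tcp [ 0.5297 -0.0608  0.189 ] F [ 0.3  0.1 -1.1] w 0.196 q [-0.11  0.14 -0.12  1.31 -0.    1.69] 
xaxis [0.229 0.973 0.001] z [ 0.008 -0.001 -1.   ]
ring 207.5 200.5 7.905794143676758 [0.56300102 0.09097572 0.031     ] ((207.5871124267578, 200.63978576660156), (14.997334480285645, 15.407444953918457), 53.63987350463867)
t5 32
t8 9
s5 56
s8 50
```

View pics/crop8.png

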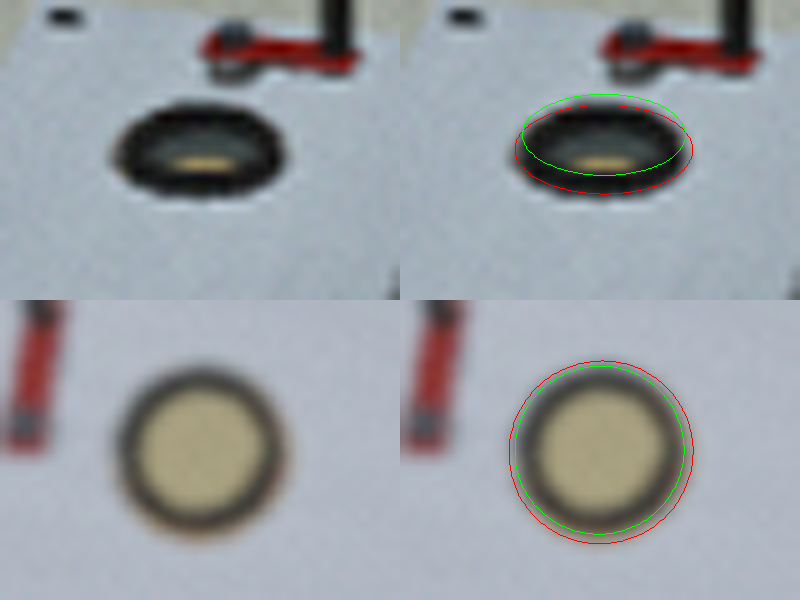

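Seated: the ring is round, centred at (0.5630, 0.0910), and the brass floor shows through the glass in both views. That also uses up my pictures, so from here I check by numbers. Next I'll move high to behind the knob with the fingers shut and turn the tool so its y axis lies along the push.

```bash
python3 -m crank '[{"xyz":[10,1,0],"rot":[0,0,0],"hand":1},{"xyz":[26,2,0],"rot":[0,0,0],"hand":1},{"xyz":[30,3,0],"rot":[0,0,0],"hand":1},{"xyz":[30,3,0],"rot":[0,0,0],"hand":1},{"xyz":[30,3,0],"rot":[0,0,0],"hand":1},{"xyz":[30,3,0],"rot":[0,0,0],"hand":1},{"xyz":[30,3,0],"rot":[0,0,0],"hand":1},{"xyz":[30,3,0],"rot":[0,0,0],"hand":1},{"xyz":[20,2,0],"rot":[0,0,0],"hand":1},{"xyz":[10,0,0],"rot":[0,0,0],"hand":1}]'
python3 -m crank '[{"xyz":[0,0,0],"rot":[0,0,-0.1403],"hand":1},{"xyz":[0,0,0],"rot":[0,0,-0.1403],"hand":1},{"xyz":[0,0,0],"rot":[0,0,-0.1403],"hand":1},{"xyz":[0,0,0],"rot":[0,0,-0.1403],"hand":1},{"xyz":[0,0,0],"rot":[0,0,-0.1403],"hand":1},{"xyz":[0,0,0],"rot":[0,0,-0.1403],"hand":1},{"xyz":[0,0,0],"rot":[0,0,-0.1403],"hand":1},{"xyz":[0,0,0],"rot":[0,0,-0.1403],"hand":1},{"xyz":[0,0,0],"rot":[0,0,-0.1403],"hand":1},{"xyz":[0,0,0],"rot":[0,0,-0.1403],"hand":1},{"xyz":[0,0,0],"rot":[0,0,-0.1403],"hand":1},{"xyz":[0,0,0],"rot":[0,0,-0.1403],"hand":1},{"xyz":[0,0,0],"rot":[0,0,0],"hand":1}]'
python3 - <<'E'
from h import *
p,M=st();print('tcp rel pivot, tool axes mm',M.T@(p-[.569,.1405,.041])*1000, 'yaw of x',np.degrees(np.arctan2(M[1,0],M[0,0])))
E
```

```text
clock: 14.55
tcp_pos: [0.6059, 0.1774, 0.1819]
tcp_rot: [0.782, 0.623, -0.001, -0.001]
ft_force: [-0.2, 0.1, -0.0]
width: 0.004
finger_force: 0.0
clock: 15.85
tcp_pos: [0.6058, 0.1748, 0.1833]
tcp_rot: [0.058, 0.998, -0.0, -0.0]
ft_force: [0.5, -0.6, 0.0]
width: -0.002
finger_force: 0.0
t 15.85 tcp [0.6058 0.1748 0.1833] F [ 0.5 -0.6  0. ] w -0.002 q [ 0.28  0.33  0.12  1.36 -0.    0.4 ] 
xaxis [-0.993  0.116  0.001] z [-0.001 -0.001 -1.   ]
tcp rel pivot, tool axes mm [ -32.41786949   38.25677291 -142.32183389] yaw of x 173.35173622837027
```

```bash
python3 -m crank '[{"xyz":[0,0,15],"rot":[0,0,0],"hand":1},{"xyz":[0,0,30],"rot":[0,0,0],"hand":1},{"xyz":[0,0,30],"rot":[0,0,0],"hand":1},{"xyz":[0,0,30],"rot":[0,0,0],"hand":1},{"xyz":[0,0,20],"rot":[0,0,0],"hand":1},{"xyz":[0,0,12],"rot":[0,0,0],"hand":1},{"xyz":[0,0,0],"rot":[0,0,0],"hand":1},{"xyz":[0,-5,0],"rot":[0,0,0],"hand":1},{"xyz":[0,-5,0],"rot":[0,0,0],"hand":1},{"xyz":[0,-4,0],"rot":[0,0,0],"hand":1},{"xyz":[0,-2,0],"rot":[0,0,0],"hand":1},{"xyz":[0,0,0],"rot":[0,0,0],"hand":1}]'
python3 - <<'E'
from h import *
p,M=st();print('tcp rel pivot, tool axes mm',M.T@(p-[.569,.1405,.041])*1000)
E
```

```text
clock: 17.05
tcp_pos: [0.6046, 0.159, 0.0472]
tcp_rot: [0.058, 0.998, 0.0, 0.0]
ft_force: [-0.5, 0.1, -0.2]
width: -0.002
finger_force: 0.0
t 17.05 tcp [0.6046 0.159  0.0472] F [-0.5  0.1 -0.2] w -0.002 q [ 0.26  0.37 -0.14  1.07 -0.    0.37] 
xaxis [-0.993  0.116 -0.001] z [ 0.001  0.    -1.   ]
tcp rel pivot, tool axes mm [-33.15739619  22.5589727   -6.2056794 ]
```

```bash
python3 -m crank '[{"xyz":[0,-2,0],"rot":[0,0,0],"hand":1},{"xyz":[-1.5,-2.6,0],"rot":[0,0,0.08],"hand":1},{"xyz":[-1.5,-2.6,0],"rot":[0,0,0.08],"hand":1},{"xyz":[-1.5,-2.6,0],"rot":[0,0,0.08],"hand":1},{"xyz":[-1.5,-2.6,0],"rot":[0,0,0.08],"hand":1},{"xyz":[-1.5,-2.6,0],"rot":[0,0,0.08],"hand":1},{"xyz":[-1.5,-2.6,0],"rot":[0,0,0.08],"hand":1},{"xyz":[-1.5,-2.6,0],"rot":[0,0,0.08],"hand":1},{"xyz":[-1.5,-2.6,0],"rot":[0,0,0.08],"hand":1},{"xyz":[-1.5,-2.6,0],"rot":[0,0,0.08],"hand":1},{"xyz":[-1.5,-2.6,0],"rot":[0,0,0.08],"hand":1},{"xyz":[0,0,0],"rot":[0,0,0],"hand":1}]'
cat >> h.py <<'E'
def red(f):
    c=snap('side',f);i=c['pixels'].astype(int);m=np.zeros(i.shape[:2],bool);m[165:215,230:285]=1
    ys,xs=np.nonzero(m&(i[...,0]-i[...,1]>60)&(i[...,0]-i[...,2]>60))
    print('red',len(xs),xs.min(),xs.max(),ys.min(),ys.max(),xs.mean(),ys.mean())
    for th in(0,.8,1.57):
        a=-.116-th;print(th,proj(c,np.array([.569+.032*np.cos(a),.1405+.032*np.sin(a),.063])).round(1),end=' ')
    return c
E
python3 - <<'E'
from h import *
p,M=st();print('tcp rel pivot, tool axes mm',M.T@(p-[.569,.1405,.041])*1000)
red('pics/s9.png')
E
```

```text
clock: 18.25
tcp_pos: [0.6061, 0.1281, 0.0469]
tcp_rot: [0.442, 0.897, 0.0, 0.001]
ft_force: [1.6, 0.7, 0.6]
width: -0.004
finger_force: 0.7
t 18.25 tcp [0.6061 0.1281 0.0469] F [1.6 0.7 0.6] w -0.004 q [ 0.21  0.36 -0.15  1.06 -0.    1.12] 
xaxis [-0.609  0.793 -0.001] z [ 0.001  0.    -1.   ]
tcp rel pivot, tool axes mm [-32.37645105  21.87279395  -5.83506342]
red 19 251 261 184 189 256.42105263157896 185.89473684210526
0 [264.7 176.8] 0.8 [260.1 180. ] 1.57 [252.2 180.7]
```

In contact at about 1.7 N, and the clip is moving with the fingers. I'll carry on round.

```bash
python3 -m crank '[{"xyz":[-1.5,-2.6,0],"rot":[0,0,0.08],"hand":1},{"xyz":[-1.5,-2.6,0],"rot":[0,0,0.08],"hand":1},{"xyz":[-1.5,-2.6,0],"rot":[0,0,0.08],"hand":1},{"xyz":[-1.5,-2.6,0],"rot":[0,0,0.08],"hand":1},{"xyz":[-1.5,-2.6,0],"rot":[0,0,0.08],"hand":1},{"xyz":[-1.5,-2.6,0],"rot":[0,0,0.08],"hand":1},{"xyz":[-1.5,-2.6,0],"rot":[0,0,0.08],"hand":1},{"xyz":[-1.5,-2.6,0],"rot":[0,0,0.08],"hand":1},{"xyz":[-1.5,-2.6,0],"rot":[0,0,0.08],"hand":1},{"xyz":[0,0,0],"rot":[0,0,0],"hand":1}]'
python3 - <<'E'
from h import *
p,M=st();print('tcp rel pivot, tool axes mm',M.T@(p-[.569,.1405,.041])*1000)
red('pics/s10.png')
E
python3 -m crank '[{"xyz":[0,-1,0],"rot":[0,0,0],"hand":1},{"xyz":[0,-1,0],"rot":[0,0,0],"hand":1},{"xyz":[0,0,0],"rot":[0,0,0],"hand":1}]'
```

```text
clock: 19.3
tcp_pos: [0.5882, 0.108, 0.0468]
tcp_rot: [0.729, 0.684, -0.0, 0.0]
ft_force: [-0.1, -0.2, -0.1]
width: -0.0
finger_force: 0.6
t 19.3 tcp [0.5882 0.108  0.0468] F [-0.1 -0.2 -0.1] w -0.0 q [ 0.18  0.32 -0.2   1.05 -0.    1.82] 
xaxis [ 0.064  0.998 -0.001] z [ 0.    -0.001 -1.   ]
tcp rel pivot, tool axes mm [-31.21580307  21.22530676  -5.8249429 ]
red 7 252 255 188 190 253.28571428571428 189.42857142857142
0 [264.7 176.8] 0.8 [260.1 180. ] 1.57 [252.2 180.7] clock: 19.65
tcp_pos: [0.5861, 0.1085, 0.0466]
tcp_rot: [0.729, 0.684, -0.0, -0.0]
ft_force: [1.8, -0.5, 0.3]
width: -0.004
finger_force: 0.7
```

```bash
python3 -m crank '[{"xyz":[0,-1,0],"rot":[0,0,0],"hand":1},{"xyz":[0,-1,0],"rot":[0,0,0],"hand":1},{"xyz":[0,0,0],"rot":[0,0,0],"hand":1}]'
python3 -m crank '[{"xyz":[0,-1,0],"rot":[0,0,0],"hand":1},{"xyz":[0,-1,0],"rot":[0,0,0],"hand":1},{"xyz":[0,0,0],"rot":[0,0,0],"hand":1}]'
python3 - <<'E'
from h import *
p,M=st();print('tcp rel pivot, tool axes mm',M.T@(p-[.569,.1405,.041])*1000)
E
```

```text
clock: 19.95
tcp_pos: [0.584, 0.1086, 0.0466]
tcp_rot: [0.73, 0.684, -0.0, -0.0]
ft_force: [1.5, -0.7, -0.7]
width: -0.001
finger_force: 0.6
clock: 20.25
tcp_pos: [0.5823, 0.1086, 0.0467]
tcp_rot: [0.73, 0.684, 0.0, 0.0]
ft_force: [1.7, -1.2, -0.4]
width: -0.003
finger_force: 1.1
t 20.25 tcp [0.5823 0.1086 0.0467] F [ 1.7 -1.2 -0.4] w -0.003 q [ 0.18  0.31 -0.22  1.04 -0.    1.82] 
xaxis [ 0.065  0.998 -0.   ] z [ 0. -0. -1.]
tcp rel pivot, tool axes mm [-30.9278182   15.30972364  -5.66804636]
```

```bash
python3 -m crank '[{"xyz":[0,-1,0],"rot":[0,0,0],"hand":1},{"xyz":[0,-1,0],"rot":[0,0,0],"hand":1},{"xyz":[0,0,0],"rot":[0,0,0],"hand":1}]'
python3 -m crank '[{"xyz":[0,-1,0],"rot":[0,0,0],"hand":1},{"xyz":[0,-1,0],"rot":[0,0,0],"hand":1},{"xyz":[0,0,0],"rot":[0,0,0],"hand":1}]'
python3 -c "
from h import *
red('pics/s11.png')"
```

```text
clock: 20.55
tcp_pos: [0.5818, 0.1087, 0.047]
tcp_rot: [0.73, 0.684, 0.001, 0.001]
ft_force: [6.6, -2.1, -2.2]
width: 0.003
finger_force: 3.7
clock: 20.85
tcp_pos: [0.5814, 0.1088, 0.0472]
tcp_rot: [0.73, 0.684, 0.002, 0.002]
ft_force: [12.4, -2.5, -5.6]
width: -0.004
finger_force: 6.1
red 8 250 254 186 190 252.125 188.875
0 [264.7 176.8] 0.8 [260.1 180. ] 1.57 [252.2 180.7]
```

The force jumped to 12 N with almost no travel, so the clip is at its hard stop. I'll withdraw and verify.

```bash
python3 -m crank '[{"xyz":[0,4,0],"rot":[0,0,0],"hand":1},{"xyz":[0,8,0],"rot":[0,0,0],"hand":1},{"xyz":[0,10,-5],"rot":[0,0,0],"hand":1},{"xyz":[0,5,-20],"rot":[0,0,0],"hand":1},{"xyz":[0,0,-35],"rot":[0,0,0],"hand":1},{"xyz":[0,0,-40],"rot":[0,0,0],"hand":1},{"xyz":[-20,0,-30],"rot":[0,0,0],"hand":1},{"xyz":[-40,0,0],"rot":[0,0,0],"hand":1},{"xyz":[-40,0,0],"rot":[0,0,0],"hand":1},{"xyz":[-40,0,0],"rot":[0,0,0],"hand":1},{"xyz":[-30,0,0],"rot":[0,0,0],"hand":1},{"xyz":[-15,0,0],"rot":[0,0,0],"hand":1},{"xyz":[0,0,0],"rot":[0,0,0],"hand":1},{"xyz":[0,0,0],"rot":[0,0,0],"hand":1}]'
python3 - <<'E'
from h import *
st();c=red('pics/s12.png');t=snap('top','pics/t12.png')
i=t['pixels'].astype(int);m=np.zeros(i.shape[:2],bool);m[178:222,180:225]=1
r=m&(i[...,0]-i[...,1]>50)&(i[...,0]-i[...,2]>45);ys,xs=np.nonzero(r)
w=np.array([at(t,x,y,.037)[:2] for x,y in zip(xs,ys)])-[.569,.1405]
print('red pts rel pivot',len(w),w.mean(0)*1000,'clip angle est',-.116-np.arctan2(*w.mean(0)[::-1]))
mm=m&(i.sum(2)<300)
k=max(cv2.findContours(mm.astype(np.uint8),cv2.RETR_EXTERNAL,cv2.CHAIN_APPROX_NONE)[0],key=len);(x,y),rr=cv2.minEnclosingCircle(k);print('ring',x,y,rr,at(t,x,y,.031))
# others moved?
a=cv2.imread('pics/top0.png').astype(int);d=np.abs(a[...,::-1]-i).sum(2)>110;d[:,225:]=0
n,l,s,ce=cv2.connectedComponentsWithStats(d.astype(np.uint8));print([(s[j].tolist()) for j in range(1,n) if s[j,4]>4])
E
```

```text
clock: 22.3
tcp_pos: [0.5931, -0.0768, 0.1765]
tcp_rot: [0.73, 0.684, 0.0, -0.001]
ft_force: [-0.2, 0.2, 0.3]
width: 0.001
finger_force: 0.0
t 22.3 tcp [ 0.5931 -0.0768  0.1765] F [-0.2  0.2  0.3] w 0.001 q [-0.13  0.27  0.02  1.32  0.    1.51] 
xaxis [0.065 0.998 0.001] z [-0.001  0.001 -1.   ]
red 10 250 255 185 190 252.8 187.8
0 [264.7 176.8] 0.8 [260.1 180. ] 1.57 [252.2 180.7] red pts rel pivot 21 [ -2.61638347 -15.21705707] clip angle est 1.6250690041204168
ring 202.0 200.0 13.341764450073242 [0.56435448 0.10677899 0.031     ]
[[189, 184, 7, 13, 69], [193, 193, 23, 16, 78], [221, 345, 4, 18, 48], [0, 367, 41, 17, 173], [171, 381, 26, 3, 52]]
```

The clip is at about 1.6 rad, at its stop. The ring's right edge is unchanged at column 215. No other differences show in the left half of the top view.

```bash
python3 -c "
from plant import env
print(env.job_done())"
```

```text
the job is handed in; nothing more can be done
None
```

The lens lies flat in the cell, the clip is swung over it to its hard stop, and the job is handed in at about 22 s on the robot's clock; no verdict came back, and I checked that other things had not moved only in the left half of the top view.

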